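# Find the rocking bin lid on the drafting organiser and clip it home

## Task

One of the four grey bin lids in the black organiser is not clipped down: it looks like the others but rocks when it is pressed near its front or back end. Find it by pressing lightly with a fingertip near the ends of the lids, then press it down in the middle until it is fully home, and finish with the fingertip still pressing on that lid alone, so that I can see which one it was. Use no more than firm finger pressure, do not lift any lid, and leave the flip-top shut and everything else where it stands.

Things in the scene. Friction and masses are not known exactly. Their poses are not given: they have to be found in the camera images.
- lid_a: One of four identical grey clip-on lids on drop-in bins in the organiser's front row, 84 mm long (its x, away from the robot) by 58 mm wide (its y). Origin: centre of the underside of its flat, plain 4 mm top plate (the top is 4 mm above it); z up; a 9 mm skirt hides the bin's rim. Three lids are clipped down and hardly give; any of the four may be the loose one, at any place in the row.
- lid_c: Same lid as lid_a. All lid tops stand 51 to 54 mm above the table at the start: the bins rest on a soft liner and are uneven, so height does not tell which is loose. The loose lid is up on its two side clips, half-way along its long sides, and lies level while untouched, like the others.
- lid_b: Same lid as lid_a. Under about 1 N near an end (25 to 30 mm from the middle along x), that end of the loose lid dips about 4 mm at its edge (some 2 mm under a blunt finger), 0.1 rad about the line joining its side clips, then meets the rim; let go, it swings back level. Whichever lid is loose does this; the others do not.
- lid_d: Same lid as lid_a. Pressed in its middle with about 10 N the loose lid goes straight down 4 mm, stops hard on the rim, stays down by itself and no longer rocks. The finger force that is needed is under 20 N.
- organiser: Black plastic organiser, 184 mm deep (x) by 320 mm wide (y), fixed to the table; origin: centre of its underside, x away from the robot at zero yaw. Front row: two lidded bins on each side of a 37 mm wide open pocket in the middle, walls 34 to 44 mm high; the lid centres lie 42 mm before the origin (-x), at y = +-53 and +-118 mm. Rear part: long pen box under the flip-top, 56 mm high.
- fliptop (a joint): Flip-top of the organiser's rear pen box, hinged at the far edge; angle in rad, 0 = shut (as it starts), grows as it opens. Leave it shut.
- pencil_grip: Orange silicone pencil grip, 40 mm tall, 17 mm across, standing in the rear half of the organiser's middle pocket (its top about 68 mm above the table). Origin: centre of its foot.
- eraser: White eraser, 36 x 22 x 12 mm, lying in the front half of the middle pocket. Origin: centre of its underside.
- tape_holder: Stainless steel tape roll holder, 150 x 62 mm, 98 mm tall, to the right of the organiser. Origin: centre of its underside.
- folding_rule: Folded wooden rule, 236 x 34 x 16 mm, to the left of the organiser. Origin: centre of its underside, x along it.
- coaster: Round white ceramic coaster, 98 mm across, 8 mm thick, to the right in front, under the mug. Origin: centre of its underside.
- mug: White mug, 76 mm across, 88 mm tall, standing on the coaster. Origin: centre of its foot.
- lead_pointer: Black round lead pointer (sharpener), 52 mm across, 42 mm tall, standing behind on the left. Origin: centre of its underside.
Things that resemble listed ones, but are neither listed nor needed, are in the scene too. Leave any orange or red look-alike of the part that bears lid_c alone.

How it is judged:
By the outcome, as a careful person would: the job done as asked, in the order asked, and still so for the second after the job is handed in, while the arm keeps its last pose, push and grip.
It also fails if it takes over 42 s, if anything falls off the work surface, if the arm or the gripper's body presses on something with over 40 N, if the wrist force passes 120 N, or if a joint passes its speed limit or range.

## Robot

A 6-joint arm with a two-finger parallel gripper is mounted at the origin on the work surface. World frame = base frame: x ahead of the robot, y to its left, z up, the work surface at z = 0. Lengths are in mm, angles in rad, forces in N, time in s.
With the tool pointing down it reaches from about 350 to 975 mm from the base axis. Payload 7.1 kg.
Tool frame: the origin (TCP) lies between the finger pads; the fingertips stand 19 mm ahead of it and the grasp point (between the pads) is the TCP (ctrl.finger_overhang is the distance from the TCP to the fingertips, in mm); z points along the fingers, y is the line along which they close (so a half turn about z gives the same grasp; the last joint's range is limited). The gripper opens to 88 mm and grips with 3 to 60 N. Pads are 20 mm wide; open, the fingers measure 115 mm over their backs; the gripper's body (75 mm by 178 mm) begins 61 mm behind the grasp point.
Start: joints at [-1.287, 0.423, 1.63, -0, 1.089, -0.019], TCP at [186.389, -596.543, 241.675] pointing down, gripper open.
Joint ranges: [-3, 3], [-0.9, 2.11], [0.09, 2.58], [-1.31, 4.45], [0.11, 2.69], [-2.54, 2.54]. Speed limits (rad/s): [2.39, 2.39, 3.01, 3.14, 3.14, 3.14].

## Interface

Orientations are given as a rotation vector (axis times angle).
In Python, from workcell import ctrl gives the robot as it stands. The module is installed in compiled form; this text tells all that it offers.
- The arm moves only by the tool arm_command, never from a script. Its argument "rows" is one flat list of numbers, 7 for each row, row after row: the turn, a rotation vector about the tool's x, y, z scaled (see below), then the shift along the tool's x, y, z scaled (see below), then the opening, from -1 (shut) to 1 (fully open). A call has 1 to 5 rows; each row is the pose to reach, as a shift and turn from the pose commanded when the call began, along the tool's axes at that moment, turning the shorter way round; what a row does not reach only later rows make up. The controller multiplies each number of a shift by 80 mm and each number of a turn by 180 degrees. A row lasts 1/10 s, in which the tool goes at most 50 mm and 8.59 degrees, less where a joint would pass 70% of its speed; a pose out of reach is approached as far as the arm can. A call with a number of a shift or a turn outside -1 to 1 is refused whole. A call with a gripper value outside its range is refused whole. The fingers move at their own pace and stop on an object; the grip force is fixed at half the most. Time passes only in rows, so rows that repeat a pose let the fingers close. It gives the time, the measured TCP pose, the force, the opening and the grip force at its end, in the units of the state.
- ctrl.get_obs(): the state, without advancing time (a new reading comes with each control period).
- ctrl.get_image(name): name is "scene" or "top"; returns (picture, depth): 480x640x3 uint8, red, green, blue; 480x640 float32, mm along the optical axis (not along the pixel's ray), 0 where there is no reading.
- ctrl.camera_params(name): a dict with "camera_matrix" (3x3 intrinsics, pixels), "world_to_cam" (4x4, takes a point from world to camera coordinates). Camera axes: x right, y down, z forward; pixel columns grow to the right and rows downward; lengths in mm; the calibration is good to about 2 mm. A picture is of the moment at which its call begins. camera_params takes no time and is no camera call.
- ctrl.close_job(): hands the job in; it is judged then, once.
The state is a dict: "t": time; "qpos": joint angles; "qvel": joint speeds; "joint_torque": joint torques, N m; "ee_pos": TCP position; "orientation": TCP orientation; "ft_force": force on the tool from outside, world axes, zero at the start; "moment": the same for the moment, N m; "width": finger opening in mm; "grasp_force": force on a finger pad.
Only numpy, scipy, OpenCV 4.12 (cv2) and the standard library are available. Lean on these libraries where they do the work, as an engineer would, in place of code of your own. Each camera call takes 0.05 s, during which the arm holds its last target. There are 200 camera calls.

## Working session

There is one attempt and no reset: what is moved stays moved. The work goes in short steps, Python scripts to look and compute and a tool call to move; the robot and the scene stay as the last step left them, time stands still between calls to the robot, and variables do not carry over. Pictures are saved under pics/ and viewed, at most 10 in all, crops included, and the job is handed in when it is done.

Besides the shell and the picture viewer there is one more tool, called after ">>>" by a JSON object that holds its "op" and its "data", one argument or row to a line. arm_command: Moves the arm, as the interface text tells. Shifts and turns lie within -1 to 1; 1 stands for 80 mm of shift or 180 degrees of turn. Its arguments: {"type":"object","properties":{"rows":{"type":"array","items":{"type":"number"}}},"required":["rows"]}

```bash
mkdir -p pics; cat > h.py <<'E'
import numpy as np, cv2
from workcell import ctrl
from scipy.spatial.transform import Rotation as R
def look(name,png=None):
    im,d=ctrl.get_image(name)
    if png: cv2.imwrite('pics/'+png,im[:,:,::-1])
    p=ctrl.camera_params(name);K=np.array(p['camera_matrix']);T=np.linalg.inv(np.array(p['world_to_cam']))
    v,u=np.mgrid[:480,:640]
    c=np.stack([(u-K[0,2])/K[0,0]*d,(v-K[1,2])/K[1,1]*d,d,np.ones_like(d)],-1)
    return im,d,(c@T.T)[...,:3]
E
python3 - <<'E'
from h import *
np.set_printoptions(precision=3,suppress=True)
for n in('top','scene'):
    im,d,P=look(n,n+'.png'); np.savez(n,im=im,d=d,P=P); print(n,P[240,320], P[100,100],P[400,500])
o=ctrl.get_obs(); print(o, R.from_rotvec(o['orientation']).as_matrix())
E
```

```text
top [544.771 -18.767  53.097] [879.359 493.281  18.6  ] [ 212.343 -400.884   -0.317]
scene [530.42  -67.038  28.356] [  392.822 -1558.415  -256.983] [566.526 413.618  -1.955]
{'t': 0.1, 'qpos': array([-1.287,  0.424,  1.631, -0.   ,  1.089, -0.019]), 'qvel': array([ 0.002, -0.   , -0.003, -0.   , -0.   , -0.001]), 'joint_torque': array([ -0.   , -54.561, -27.433,   0.065,   0.019,  -0.   ]), 'ee_pos': array([ 186.244, -596.122,  240.992]), 'orientation': array([-3.104, -0.474,  0.   ]), 'ft_force': array([-0.185, -0.047,  0.343]), 'moment': array([-0.032, -0.103, -0.078]), 'grasp_force': 0.0, 'width': 87.88235858690715} [[ 0.954  0.298 -0.   ]
 [ 0.298 -0.954  0.001]
 [-0.    -0.001 -1.   ]]
```

View pics/top.png

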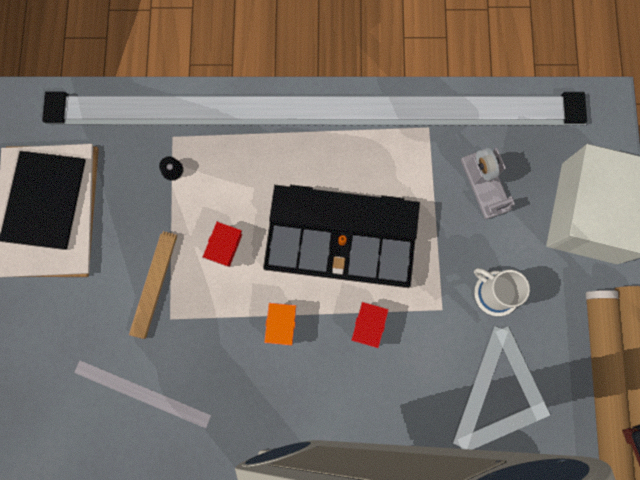

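View pics/scene.png

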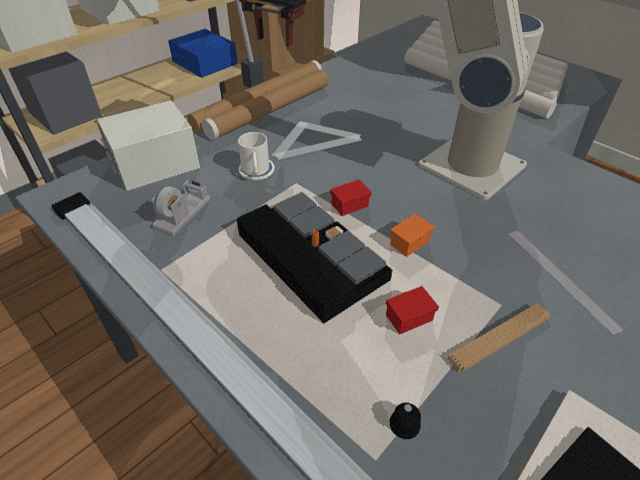

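The top view shows the four grey lids at pixels (285,245), (316,248), (364,256) and (394,260) inside the black organiser. The red and orange boxes at (222,243), (281,324) and (370,325) are look-alikes outside it, so I leave them alone. Next I'll segment the lids.

```bash
python3 - <<'E'
from h import *
np.set_printoptions(precision=3,suppress=True)
z=np.load('top.npz');im=z['im'].astype(int);P=z['P']
m=(P[...,2]>44)&(P[...,2]<64)&(im.sum(-1)>170)&(np.ptp(im,axis=2)<40)
m[:215]=0;m[290:]=0;m[:,:262]=0;m[:,422:]=0
n,l,s,c=cv2.connectedComponentsWithStats(m.astype(np.uint8),connectivity=4)
C=[]
for i in range(1,n):
    if s[i,4]<200: continue
    q=P[l==i]; r=cv2.minAreaRect(q[:,:2].astype(np.float32)); print(c[i],s[i,4],np.median(q,0),r); C.append(r[0])
m2=(P[...,2]>30)&(P[...,2]<64);m2[:180]=0;m2[290:]=0;m2[:,:262]=0;m2[:,422:]=0
n,l,s,c=cv2.connectedComponentsWithStats(m2.astype(np.uint8)); i=1+s[1:,4].argmax()
print('org',cv2.minAreaRect(P[l==i][:,:2].astype(np.float32)))
C=np.array(C);print(C)
E
```

```text
[284.34  246.389] 1077 [530.552  57.584  53.431] ((531.1107788085938, 57.9126091003418), (60.99974060058594, 85.0670394897461), 84.65359497070312)
[314.432 250.104] 1067 [522.787  -6.398  52.44 ] ((523.423828125, -6.719821929931641), (60.665199279785156, 84.18672180175781), 83.24956512451172)
[363.747 256.127] 1081 [ 510.515 -112.42    52.563] ((511.4600830078125, -112.50538635253906), (60.93009948730469, 85.62826538085938), 83.5970687866211)
[394.062 259.918] 1102 [ 502.272 -176.17    53.202] ((503.2820739746094, -176.5447540283203), (60.976924896240234, 84.4056396484375), 82.81986236572266)
org ((561.2241821289062, -64.74754333496094), (320.7082214355469, 189.0490264892578), 83.18108367919922)
[[ 531.111   57.913]
 [ 523.424   -6.72 ]
 [ 511.46  -112.505]
 [ 503.282 -176.545]]
```

The spacing is right (65/106/64.5 mm) and the tops are at about 53 mm, with the organiser yawed -6.8 degrees. I'll turn the tool to line up with it, shut the fingers and go to the rightmost lid's front end.

>>> {"op": "arm_command", "data": {
  "rows": [0,0,0.134,1,-1,0,-1,0,0,0.134,1,-1,0,-1,0,0,0.134,1,-1,0,-1,0,0,0.134,1,-1,0,-1]
}}

```text
t: 0.5
ee_pos: [239.6, -494.4, 241.5]
orientation: [-3.135, 0.183, 0.001]
ft_force: [-0.6, 0.1, -0.6]
width: 59.1
grasp_force: 0.0
```

>>> {"op": "arm_command", "data": {
  "rows": [0,0,0,0.49,-0.87,0,-1,0,0,0,0.49,-0.87,0,-1,0,0,0,0.49,-0.87,0,-1]
}}

```text
t: 0.8
ee_pos: [286.9, -430.5, 241.5]
orientation: [-3.136, 0.177, 0.0]
ft_force: [0.2, -0.2, -0.2]
width: 35.4
grasp_force: 0.0
```

>>> {"op": "arm_command", "data": {
  "rows": [0,0,0,0.49,-0.87,0,-1,0,0,0,0.49,-0.87,0,-1,0,0,0,0.49,-0.87,0,-1]
}}

```text
t: 1.1
ee_pos: [334.1, -366.8, 241.7]
orientation: [-3.136, 0.178, -0.0]
ft_force: [-0.7, -0.3, -0.4]
width: 11.4
grasp_force: 0.0
```

>>> {"op": "arm_command", "data": {
  "rows": [0,0,0,0.49,-0.87,0.3,-1,0,0,0,0.49,-0.87,0.3,-1,0,0,0,0.49,-0.87,0.3,-1]
}}

```text
t: 1.4
ee_pos: [380.8, -302.2, 216.6]
orientation: [-3.135, 0.179, 0.002]
ft_force: [-0.4, -0.5, -0.5]
width: 0.3
grasp_force: 0.0
```

>>> {"op": "arm_command", "data": {
  "rows": [0,0,0,0.49,-0.87,0.7,-1,0,0,0,0.49,-0.87,0.7,-1,0,0,0,0.49,-0.87,0.7,-1]
}}

```text
t: 1.7
ee_pos: [427.5, -237.2, 159.0]
orientation: [-3.135, 0.179, 0.006]
ft_force: [-0.8, -0.3, 0.7]
width: 0.8
grasp_force: 0.0
```

>>> {"op": "arm_command", "data": {
  "rows": [0,0,0,0.49,-0.87,0.7,-1,0,0,0,0.49,-0.87,0.7,-1,0,0,0,0.49,-0.87,0.7,-1,0,0,0,0.49,-0.87,0.7,-1,0,0,0,0.49,-0.87,0.7,-1]
}}

```text
t: 2.2
ee_pos: [474.7, -175.9, 106.5]
orientation: [3.135, -0.186, 0.002]
ft_force: [-0.9, 0.3, 0.4]
width: 0.4
grasp_force: 0.0
```

```bash
python3 - <<'E'
from h import *
np.set_printoptions(precision=2,suppress=True)
im,d,P=look('scene')
cv2.imwrite('pics/s2.png',cv2.resize(im[150:350,200:440,::-1],(720,600)))
o=ctrl.get_obs();print(o['t'],o['ee_pos'],o['ft_force'],R.from_rotvec(o['orientation']).as_matrix())
im,d,P=look('top')
m=(P[...,2]>44)&(P[...,2]<64)&(im.astype(int).sum(-1)>170);m[:215]=0;m[290:]=0;m[:,:262]=0;m[:,422:]=0
E
```

```text
2.25 [ 474.71 -175.84  106.7 ] [-0.82 -0.01  0.59] [[ 0.99 -0.12  0.  ]
 [-0.12 -0.99 -0.  ]
 [ 0.    0.   -1.  ]]
```

View pics/s2.png

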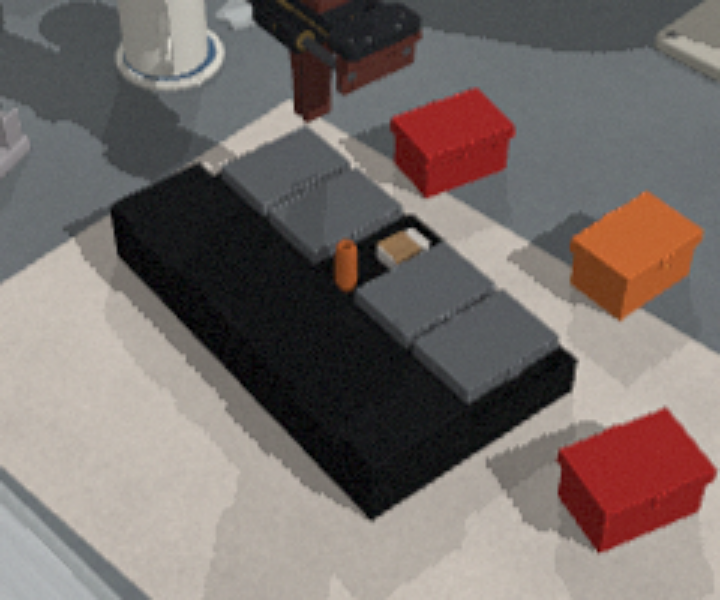

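The crop shows the closed fingertips at (311,110), over the rightmost lid. I'll go down towards contact in small steps.

>>> {"op": "arm_command", "data": {
  "rows": [0,0,0,0,-0.02,0.2,-1,0,0,0,0,-0.02,0.38,-1,0,0,0,0,-0.02,0.38,-1,0,0,0,0,-0.02,0.38,-1,0,0,0,0,-0.02,0.38,-1]
}}

```text
t: 2.8
ee_pos: [475.2, -172.9, 76.2]
orientation: [3.136, -0.186, 0.002]
ft_force: [-0.8, 0.7, -0.1]
width: 0.6
grasp_force: 0.0
```

>>> {"op": "arm_command", "data": {
  "rows": [0,0,0,0,0,0.0125,-1,0,0,0,0,0,0.0125,-1,0,0,0,0,0,0.0125,-1]
}}

```text
t: 3.1
ee_pos: [474.9, -172.3, 74.5]
orientation: [3.136, -0.185, 0.001]
ft_force: [0.8, -0.7, -0.0]
width: 0.5
grasp_force: 0.0
```

>>> {"op": "arm_command", "data": {
  "rows": [0,0,0,0,0,0.0125,-1,0,0,0,0,0,0.0125,-1,0,0,0,0,0,0.0125,-1]
}}

```text
t: 3.4
ee_pos: [474.7, -172.2, 73.2]
orientation: [-3.136, 0.185, 0.0]
ft_force: [-0.7, -0.4, -0.9]
width: 0.5
grasp_force: 0.0
```

>>> {"op": "arm_command", "data": {
  "rows": [0,0,0,0,0,0.01,-1,0,0,0,0,0,0.01,-1,0,0,0,0,0,0.01,-1]
}}

```text
t: 3.7
ee_pos: [474.8, -172.3, 72.5]
orientation: [-3.136, 0.186, -0.0]
ft_force: [0.2, -0.5, 0.6]
width: 0.4
grasp_force: 0.1
```

>>> {"op": "arm_command", "data": {
  "rows": [0,0,0,0,0,0.01,-1,0,0,0,0,0,0.01,-1,0,0,0,0,0,0.01,-1]
}}

```text
t: 4.0
ee_pos: [474.8, -172.3, 72.0]
orientation: [3.136, -0.186, 0.0]
ft_force: [-1.9, 1.0, 5.3]
width: 0.5
grasp_force: 3.0
```

Lid 4 (the rightmost) is firm at its front end: the force goes from 0.6 to 5.3 N within 0.5 mm, at the height the camera gave. On to lid 3.

>>> {"op": "arm_command", "data": {
  "rows": [0,0,0,0,0,-0.1,-1,0,0,0,0.02,-0.5,-0.1,-1,0,0,0,0.02,-0.8,-0.1,-1,0,0,0,0.02,-0.8,-0.07,-1,0,0,0,0.02,-0.8,-0.03,-1]
}}

```text
t: 4.5
ee_pos: [484.2, -108.8, 74.3]
orientation: [3.136, -0.183, 0.001]
ft_force: [0.7, 0.2, 0.6]
width: 0.4
grasp_force: 0.0
```

>>> {"op": "arm_command", "data": {
  "rows": [0,0,0,0,0,0,-1,0,0,0,0,0,0,-1,0,0,0,0,0,0,-1]
}}

```text
t: 4.8
ee_pos: [483.8, -109.6, 74.0]
orientation: [3.136, -0.187, -0.0]
ft_force: [-0.1, 0.2, 0.3]
width: 0.5
grasp_force: 0.0
```

>>> {"op": "arm_command", "data": {
  "rows": [0,0,0,0,0,0.01,-1,0,0,0,0,0,0.01,-1,0,0,0,0,0,0.01,-1]
}}

```text
t: 5.1
ee_pos: [483.8, -109.0, 73.3]
orientation: [-3.136, 0.186, 0.0]
ft_force: [0.2, 0.0, -0.8]
width: 0.5
grasp_force: 0.0
```

>>> {"op": "arm_command", "data": {
  "rows": [0,0,0,0,0,0.01,-1,0,0,0,0,0,0.01,-1,0,0,0,0,0,0.01,-1]
}}

```text
t: 5.4
ee_pos: [483.9, -108.9, 72.5]
orientation: [-3.136, 0.185, 0.0]
ft_force: [-0.3, 0.2, -0.2]
width: 0.0
grasp_force: 0.0
```

>>> {"op": "arm_command", "data": {
  "rows": [0,0,0,0,0,0.01,-1,0,0,0,0,0,0.01,-1,0,0,0,0,0,0.01,-1]
}}

```text
t: 5.7
ee_pos: [483.9, -108.9, 71.6]
orientation: [3.136, -0.185, -0.0]
ft_force: [0.1, -0.2, 0.1]
width: 0.5
grasp_force: 0.0
```

>>> {"op": "arm_command", "data": {
  "rows": [0,0,0,0,0,0.006,-1,0,0,0,0,0,0.006,-1,0,0,0,0,0,0.006,-1]
}}

```text
t: 6.0
ee_pos: [483.9, -108.9, 71.2]
orientation: [-3.136, 0.186, 0.0]
ft_force: [0.7, 0.0, 1.2]
width: 0.7
grasp_force: 0.2
```

>>> {"op": "arm_command", "data": {
  "rows": [0,0,0,0,0,0.006,-1,0,0,0,0,0,0.006,-1,0,0,0,0,0,0.006,-1]
}}

```text
t: 6.3
ee_pos: [483.8, -108.9, 70.7]
orientation: [-3.136, 0.185, 0.0]
ft_force: [-0.3, 0.2, -0.0]
width: -0.1
grasp_force: 0.3
```

>>> {"op": "arm_command", "data": {
  "rows": [0,0,0,0,0,0.006,-1,0,0,0,0,0,0.006,-1,0,0,0,0,0,0.006,-1]
}}

```text
t: 6.6
ee_pos: [483.8, -108.9, 70.2]
orientation: [-3.136, 0.186, 0.0]
ft_force: [0.2, 0.1, 0.9]
width: 0.2
grasp_force: 0.5
```

Grasp force shows contact from about 71.2, but lid 3 keeps yielding at under 1 N, so it is the suspect. I'll look for the stop.

>>> {"op": "arm_command", "data": {
  "rows": [0,0,0,0,0,0.006,-1,0,0,0,0,0,0.006,-1,0,0,0,0,0,0.006,-1]
}}

```text
t: 6.9
ee_pos: [483.8, -108.9, 69.8]
orientation: [-3.136, 0.186, 0.0]
ft_force: [-1.0, -0.1, 1.8]
width: 0.3
grasp_force: 1.0
```

>>> {"op": "arm_command", "data": {
  "rows": [0,0,0,0,0,0.006,-1,0,0,0,0,0,0.006,-1,0,0,0,0,0,0.006,-1]
}}

```text
t: 7.2
ee_pos: [483.8, -108.9, 69.5]
orientation: [3.136, -0.186, -0.0]
ft_force: [-2.7, 0.5, 5.9]
width: 0.4
grasp_force: 3.0
```

Lid 3 yields about 2 mm at the finger and then stops, which matches the loose lid. To confirm, its middle should meet the finger about 2 mm higher than that stop.

>>> {"op": "arm_command", "data": {
  "rows": [0,0,0,0,0,-0.07,-1,0,0,0,0.1,0,-0.07,-1,0,0,0,0.35,0,-0.07,-1,0,0,0,0.35,0,-0.05,-1,0,0,0,0.35,0,-0.05,-1]
}}

```text
t: 7.7
ee_pos: [511.7, -112.1, 72.9]
orientation: [-3.136, 0.185, 0.0]
ft_force: [0.1, 0.5, -0.8]
width: 0.5
grasp_force: 0.0
```

>>> {"op": "arm_command", "data": {
  "rows": [0,0,0,0,0,0.006,-1,0,0,0,0,0,0.006,-1,0,0,0,0,0,0.006,-1]
}}

```text
t: 8.0
ee_pos: [511.1, -112.1, 72.7]
orientation: [-3.136, 0.186, 0.001]
ft_force: [-0.2, 0.7, 0.0]
width: 0.2
grasp_force: 0.0
```

>>> {"op": "arm_command", "data": {
  "rows": [0,0,0,0,0,0.006,-1,0,0,0,0,0,0.006,-1,0,0,0,0,0,0.006,-1]
}}

```text
t: 8.3
ee_pos: [511.6, -112.2, 72.3]
orientation: [-3.136, 0.186, 0.0]
ft_force: [0.5, 0.3, -0.0]
width: 0.3
grasp_force: 0.0
```

>>> {"op": "arm_command", "data": {
  "rows": [0,0,0,0,0,0.006,-1,0,0,0,0,0,0.006,-1,0,0,0,0,0,0.006,-1]
}}

```text
t: 8.6
ee_pos: [511.8, -112.2, 71.9]
orientation: [3.136, -0.185, 0.0]
ft_force: [-0.1, 0.1, 1.3]
width: 0.7
grasp_force: 0.9
```

>>> {"op": "arm_command", "data": {
  "rows": [0,0,0,0,0,0.004,-1,0,0,0,0,0,0.004,-1,0,0,0,0,0,0.004,-1]
}}

```text
t: 8.9
ee_pos: [511.8, -112.2, 71.9]
orientation: [3.136, -0.186, 0.0]
ft_force: [-0.7, 0.8, 4.7]
width: 0.1
grasp_force: 2.8
```

Confirmed: lid 3 is firm in its middle at 71.9, while its end went down to 69.5. Now I'll press it home in small steps.

>>> {"op": "arm_command", "data": {
  "rows": [0,0,0,0,0,0.004,-1,0,0,0,0,0,0.006,-1,0,0,0,0,0,0.006,-1]
}}

```text
t: 9.2
ee_pos: [511.8, -112.2, 71.7]
orientation: [3.136, -0.185, 0.001]
ft_force: [-1.6, 1.0, 8.7]
width: 0.2
grasp_force: 4.4
```

>>> {"op": "arm_command", "data": {
  "rows": [0,0,0,0,0,0.004,-1,0,0,0,0,0,0.004,-1,0,0,0,0,0,0.004,-1]
}}

```text
t: 9.5
ee_pos: [511.8, -112.3, 71.4]
orientation: [3.136, -0.186, 0.001]
ft_force: [-2.2, 0.1, 9.2]
width: 0.5
grasp_force: 4.6
```

>>> {"op": "arm_command", "data": {
  "rows": [0,0,0,0,0,0.004,-1,0,0,0,0,0,0.008,-1,0,0,0,0,0,0.008,-1]
}}

```text
t: 9.8
ee_pos: [511.8, -112.2, 70.7]
orientation: [3.136, -0.185, 0.001]
ft_force: [-2.9, 0.9, 8.8]
width: 0.4
grasp_force: 4.6
```

>>> {"op": "arm_command", "data": {
  "rows": [0,0,0,0,0,0.004,-1,0,0,0,0,0,0.008,-1,0,0,0,0,0,0.008,-1]
}}

```text
t: 10.1
ee_pos: [511.8, -112.2, 70.1]
orientation: [3.136, -0.185, 0.0]
ft_force: [-2.5, 0.4, 9.5]
width: 0.4
grasp_force: 4.6
```

>>> {"op": "arm_command", "data": {
  "rows": [0,0,0,0,0,0.005,-1,0,0,0,0,0,0.01,-1,0,0,0,0,0,0.01,-1]
}}

```text
t: 10.4
ee_pos: [511.8, -112.2, 69.3]
orientation: [3.136, -0.185, 0.001]
ft_force: [-2.3, 1.0, 8.8]
width: 0.7
grasp_force: 4.5
```

>>> {"op": "arm_command", "data": {
  "rows": [0,0,0,0,0,0.005,-1,0,0,0,0,0,0.01,-1,0,0,0,0,0,0.01,-1]
}}

```text
t: 10.7
ee_pos: [511.8, -112.2, 68.5]
orientation: [3.136, -0.185, 0.0]
ft_force: [-3.4, 0.7, 9.8]
width: 0.6
grasp_force: 4.5
```

>>> {"op": "arm_command", "data": {
  "rows": [0,0,0,0,0,0.004,-1,0,0,0,0,0,0.006,-1,0,0,0,0,0,0.006,-1]
}}

```text
t: 11.0
ee_pos: [511.9, -112.2, 68.0]
orientation: [3.136, -0.185, 0.001]
ft_force: [-1.1, 0.8, 8.5]
width: 0.6
grasp_force: 4.6
```

>>> {"op": "arm_command", "data": {
  "rows": [0,0,0,0,0,0.003,-1,0,0,0,0,0,0.006,-1,0,0,0,0,0,0.006,-1]
}}

```text
t: 11.3
ee_pos: [511.8, -112.3, 67.7]
orientation: [3.136, -0.185, 0.001]
ft_force: [-3.0, 0.5, 10.7]
width: 0.5
grasp_force: 5.3
```

>>> {"op": "arm_command", "data": {
  "rows": [0,0,0,0,0,0.004,-1,0,0,0,0,0,0.004,-1,0,0,0,0,0,0.004,-1]
}}

```text
t: 11.6
ee_pos: [511.8, -112.3, 67.5]
orientation: [3.136, -0.186, 0.001]
ft_force: [-2.9, 1.4, 13.0]
width: 0.4
grasp_force: 6.4
```

>>> {"op": "arm_command", "data": {
  "rows": [0,0,0,0,0,0.004,-1,0,0,0,0,0,0.004,-1,0,0,0,0,0,0.004,-1]
}}

```text
t: 11.9
ee_pos: [511.9, -112.2, 67.4]
orientation: [3.136, -0.185, 0.001]
ft_force: [-3.4, -0.2, 15.1]
width: 0.4
grasp_force: 7.7
```

>>> {"op": "arm_command", "data": {
  "rows": [0,0,0,0,0,-0.01,-1,0,0,0,0,0,-0.01,-1,0,0,0,0,0,-0.01,-1]
}}

```text
t: 12.2
ee_pos: [511.9, -112.2, 67.5]
orientation: [3.136, -0.186, 0.001]
ft_force: [-2.0, 0.9, 8.8]
width: 0.7
grasp_force: 4.1
```

```bash
python3 - <<'E'
from h import *
np.set_printoptions(precision=2,suppress=True)
im,d,P=look('scene')
cv2.imwrite('pics/s3.png',cv2.resize(im[150:350,200:440,::-1],(720,600)))
o=ctrl.get_obs();print(o['t'],o['ee_pos'],o['ft_force'],o['grasp_force'])
E
```

```text
12.25 [ 511.85 -112.24   67.45] [-1.68  0.92  8.82] 4.1564343217760324
```

View pics/s3.png

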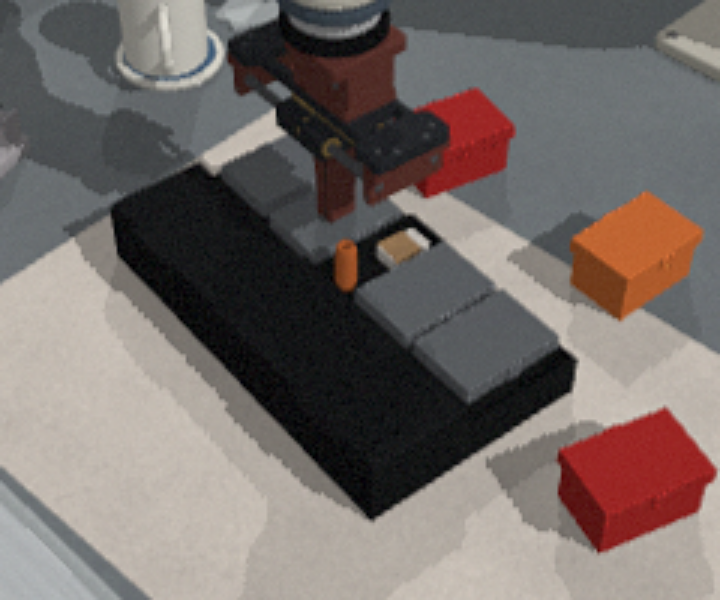

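The crop shows the fingertip at (335,212) on lid 3 only, with the pencil grip, eraser and flip-top unmoved. The lid has gone down about 4.4 mm and stayed there when I eased off to 9 N, so I'm handing in.

```bash
python3 -c "
from workcell import ctrl
print(ctrl.close_job())"
```

```text
the job is handed in; nothing more can be done
None
```

The loose lid was the third from the left, just right of the middle pocket; it is now pressed fully home (about 4 mm down, peak 15 N), the fingertip still rests on it alone, and I did not press the two lids left of the pocket.

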